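# Pack the staining caddy

### The job

Gather the four plastic dropper bottles into the grey caddy for the staining bench: stand the red-capped bottle on the red disc, the blue bottle on the blue disc, the light brown bottle on the yellow disc and the green-capped bottle on the green disc, each upright in its well. Leave the two dark amber glass dropper bottles standing where they are.

Things in the scene. Friction and masses are not known exactly. Their poses are not given: they have to be found in the camera images.
- red_pad: red disc 50 mm across, 3 mm thick, fixed on the floor in the middle of one of the four wells (56 x 56 mm inside, 2 x 2, centres 60 mm apart; which well varies) of a grey open caddy, 124 mm square, its walls 4 mm thick and 22 mm high. Origin: centre of the disc's underside, its top 3 mm higher and 20 mm above the worktop; x and y run along the caddy's walls
- blue_pad: blue disc 50 mm across, 3 mm thick, fixed on the floor in the middle of one of the four wells (56 x 56 mm inside, 2 x 2, centres 60 mm apart; which well varies) of a grey open caddy, 124 mm square, its walls 4 mm thick and 22 mm high. Origin: centre of the disc's underside, its top 3 mm higher and 20 mm above the worktop; x and y run along the caddy's walls
- yellow_pad: yellow disc 50 mm across, 3 mm thick, fixed on the floor in the middle of one of the four wells (56 x 56 mm inside, 2 x 2, centres 60 mm apart; which well varies) of a grey open caddy, 124 mm square, its walls 4 mm thick and 22 mm high. Origin: centre of the disc's underside, its top 3 mm higher and 20 mm above the worktop; x and y run along the caddy's walls
- green_pad: green disc 50 mm across, 3 mm thick, fixed on the floor in the middle of one of the four wells (56 x 56 mm inside, 2 x 2, centres 60 mm apart; which well varies) of a grey open caddy, 124 mm square, its walls 4 mm thick and 22 mm high. Origin: centre of the disc's underside, its top 3 mm higher and 20 mm above the worktop; x and y run along the caddy's walls
- red_cap_bottle: plastic dropper bottle with white body and red cap, 86 mm tall, body 35 mm in diameter up to a height of about 60 mm, cap 22 mm; stands upright on a flat blue-grey board whose top is 14 mm above the worktop. Origin: centre of its underside, z up along its axis. Grasp the round body; 25 to 45 g
- blue_bottle: plastic dropper bottle with blue body and black cap, 78 mm tall, body 33 mm in diameter up to a height of about 55 mm, cap 20 mm; stands upright on a flat blue-grey board whose top is 14 mm above the worktop. Origin: centre of its underside, z up along its axis. Grasp the round body; 25 to 45 g
- brown_bottle: plastic dropper bottle with light brown body and white cap, 78 mm tall, body 31 mm in diameter up to a height of about 55 mm, cap 19 mm; stands upright on a flat blue-grey board whose top is 14 mm above the worktop. Origin: centre of its underside, z up along its axis. Grasp the round body; 25 to 45 g
- green_cap_bottle: plastic dropper bottle with white body, green band and green cap, 82 mm tall, body 33 mm in diameter up to a height of about 52 mm, cap 20 mm; stands upright on a flat blue-grey board whose top is 14 mm above the worktop. Origin: centre of its underside, z up along its axis. Grasp the round body; 25 to 45 g
- glass_bottle_a: look-alike that does not belong in the caddy, one of two the same: dark amber glass bottle with a black rubber bulb dropper, 102 mm tall, 33 mm in diameter; stands upright on the board, origin: centre of its underside
- glass_bottle_b: look-alike that does not belong in the caddy, one of two the same: dark amber glass bottle with a black rubber bulb dropper, 102 mm tall, 33 mm in diameter; stands upright on the board, origin: centre of its underside

How it is judged:
By the outcome, as a careful person would: the job done as asked, in the order asked, and still so for the second after the job is handed in, with the robot touching nothing.
It also fails if it takes over 96 s, if anything falls off the work surface, if the arm or the gripper's body presses on something with over 40 N, if the wrist force passes 120 N, or if a joint passes its speed limit or range.

### The arm

A 7-joint arm with a two-finger parallel gripper is mounted at the origin on a cart in front of the work surface, level with it; the furniture and walls round the work are solid. World frame = base frame: x ahead of the robot, y to its left, z up, the work surface at z = 0. Lengths are in m, angles in degrees, forces in N, time in s.
With the tool pointing down it reaches from about 0.425 to 1.025 m from the base axis. Payload 9.4 kg.
Tool frame: the origin (TCP) lies midway between the tips of the shut fingers; the grasp point (between the pads) lies 19 mm behind it; z points along the fingers, y is the line along which they close (so a half turn about z gives the same grasp; the last joint's range is limited). The gripper opens to 93 mm and grips with 3 to 60 N. Pads are 15 mm wide; open, the fingers measure 128 mm over their backs; the gripper's body (75 mm by 188 mm) begins 65 mm behind the grasp point.
Start: joints at [-76.816, 34.337, -0.143, 91.639, 0.103, 54.024, -4.572], TCP at [0.219, 0.691, 0.219] pointing down, gripper open.
Joint ranges: [-147.43, 147.43], [-19.82, 112.94], [-74.19, 73.91], [6.32, 146.72], [-59.91, 239.91], [6.04, 106.73], [-150.56, 150.56]. Speed limits (degrees/s): [127.2, 127.2, 172.46, 172.46, 180, 180, 180].

### API

Orientations are given as [roll, pitch, yaw] about the fixed x, y, z axes, in that order (R = Rz(yaw) Ry(pitch) Rx(roll)).
In Python, from bench import read_state, grab_frame, get_calibration, close_job gives the robot as it stands.
- The arm moves only by the tool jog_arm, never from a script. Its arguments are lists of equal length, an entry for each row: "delta_pos": the shift along the tool's x, y, z in mm, a list of three; "delta_rot": the turn, a rotation vector about the tool's x, y, z in degrees, a list of three. A call has 1 to 20 rows; each row shifts and turns the commanded pose from where the row before left it, along the tool's axes as they then stand; what a row does not reach is not made up. A row lasts 1/12 s, in which the tool goes at most 41.7 mm and 7.16 degrees, less where a joint would pass 70% of its speed; a pose out of reach is approached as far as the arm can. A call with a gripper value outside its range is refused whole. "jaw" is the opening, from 0 (shut) to 1 (fully open), set as the call begins (left out, the last holds). The fingers move at their own pace and stop on an object; "grip_force" is the grip in N (left out, the last holds). Time passes only in rows, so rows that do not move let the fingers close. It gives the time, the measured TCP pose, the force, the opening and the grip force at its end, in the units of the state.
- read_state(): the state, without advancing time (a new reading comes with each control period).
- grab_frame(name): name is "scene" or "top"; returns the picture (420x560x3 uint8, red, green, blue); there is no depth.
- get_calibration(name): a dict with "K" (3x3 intrinsics, pixels), "distortion" ([k1, k2, p1, p2, k3] as OpenCV has them; the pictures are not rectified), "R" (3x3) and "t" (3): a world point X has camera coordinates R X + t. Camera axes: x right, y down, z forward; pixel columns grow to the right and rows downward; lengths in m; the calibration is good to about 2 mm. A picture is of the moment at which its call begins. get_calibration takes no time and is no camera call.
- close_job(): hands the job in; it is judged then, once.
The state is a dict: "t": time; "qpos": joint angles; "dq": joint speeds; "tau": joint torques, N m; "tcp_pos": TCP position; "tcp_rot": TCP orientation; "force": force on the tool from outside, world axes, zero at the start; "ft_torque": the same for the moment, N m; "width": finger opening in m; "finger_force": force on a finger pad.
Only numpy, scipy, OpenCV 4.12 (cv2) and the standard library are available. Lean on these libraries where they do the work, as an engineer would, in place of code of your own. Each camera call takes 0.05 s, during which the arm holds its last target. There are 200 camera calls.

## Working session

There is one attempt and no reset: what is moved stays moved. The work goes in short steps, Python scripts to look and compute and a tool call to move; the robot and the scene stay as the last step left them, time stands still between calls to the robot, and variables do not carry over. Pictures are saved under pics/ and viewed, at most 14 in all, crops included, and the job is handed in when it is done.

Besides the shell and the picture viewer there is one more tool, called after "Emit:" as name(argument=value, ...) on one line, values as JSON. jog_arm: Moves the arm, as the interface text tells. Its arguments: {"type":"object","properties":{"delta_pos":{"type":"array"},"delta_rot":{"type":"array"},"jaw":{"type":"number"},"grip_force":{"type":"number"}},"required":["delta_pos","delta_rot"]}

```bash
mkdir -p pics
python3 - <<'E'
from bench import *
import cv2
print(read_state())
for n in("scene","top"):
    f=grab_frame(n);cv2.imwrite(f"pics/{n}0.png",f[:,:,::-1]);c=get_calibration(n);print(n,c)
E
```

```text
{'t': 0.0, 'qpos': array([-76.81754759,  34.38507959,  -0.14575355,  91.68117709,
         0.10163878,  54.0236577 ,  -4.57242636]), 'dq': array([ 0.07460888, -0.05119403,  0.00547826, -0.12226164, -0.0526307 ,
        0.0060604 , -0.07983129]), 'tau': array([ 1.49714406e-04, -7.65075874e+01,  1.49740510e+00, -2.52359015e+01,
       -5.23851067e-02,  1.67705241e-02,  1.49093744e-04]), 'tcp_pos': array([0.21880242, 0.69067593, 0.21775133]), 'tcp_rot': array([-1.79910488e+02,  7.00199407e-03,  1.62425248e+02]), 'force': array([ 0.02177569, -1.26872027,  0.18572127]), 'ft_torque': array([ 0.01330192, -0.05572753,  0.04781882]), 'finger_force': 0.0, 'width': 0.09302639421176845}
scene {'K': array([[458.6383984 ,   0.        , 279.80750374],
       [  0.        , 458.6383984 , 201.24044181],
       [  0.        ,   0.        ,   1.        ]]), 'distortion': array([-0.08018244,  0.        ,  0.        ,  0.        ,  0.        ]), 'R': array([[ 0.59547965, -0.80324769, -0.01404055],
       [-0.39574033, -0.27807903, -0.87524947],
       [ 0.69913773,  0.52674966, -0.48346791]]), 't': array([-0.4569826 ,  0.19864891,  0.65928462])}
top {'K': array([[445.07001945,   0.        , 281.47020954],
       [  0.        , 445.07001945, 208.97407994],
       [  0.        ,   0.        ,   1.        ]]), 'distortion': array([-0.0406064,  0.       ,  0.       ,  0.       ,  0.       ]), 'R': array([[ 0.04233869, -0.99910081, -0.00223663],
       [-0.97751858, -0.04096108, -0.20683235],
       [ 0.20655475,  0.01094336, -0.97837384]]), 't': array([-0.25520306,  0.48856823,  0.78982538])}
```

View pics/scene0.png

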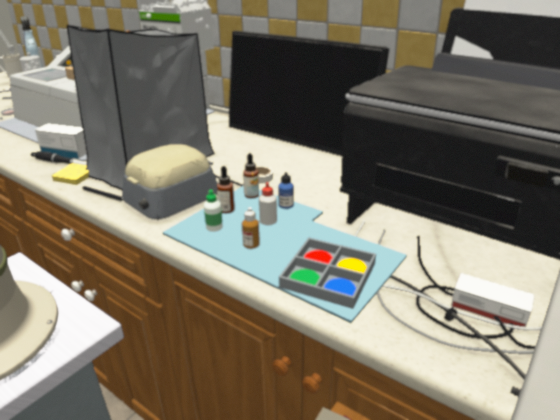

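View pics/top0.png

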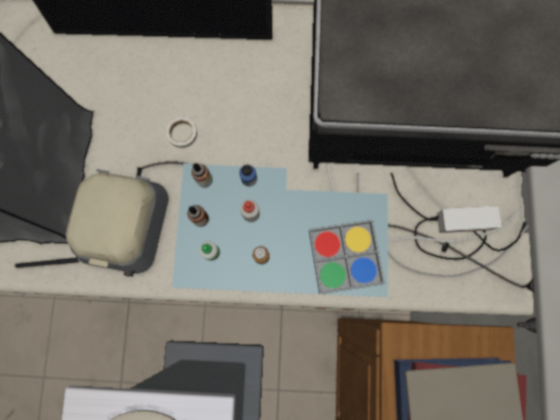

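The pictures show both views. In top, red caddy disc is at (327,244), yellow (358,239), green (333,274), blue (364,270). The bottles are red (249,209), blue (248,175), brown (261,255), green (209,251), and the glass ones (201,174) and (197,215).

```bash
cat > h.py <<'E'
import numpy as np,cv2
from bench import *
C={n:get_calibration(n) for n in("scene","top")}
def ray(n,p):
    c=C[n];u=cv2.undistortPoints(np.array([[p]],float),c["K"],c["distortion"])[0,0]
    return -c["R"].T@c["t"], c["R"].T@np.array([u[0],u[1],1])
def plane(n,p,z):
    o,d=ray(n,p);return o+d*(z-o[2])/d[2]
def tri(ps,pt):
    o1,d1=ray("scene",ps);o2,d2=ray("top",pt)
    s=np.linalg.lstsq(np.c_[d1,-d2],o2-o1,rcond=None)[0]
    a=o1+d1*s[0];b=o2+d2*s[1];return (a+b)/2,np.linalg.norm(a-b)
def proj(n,X):
    c=C[n];return cv2.projectPoints(np.array([X],float),cv2.Rodrigues(c["R"])[0],c["t"],c["K"],c["distortion"])[0][0,0]
def blobs(f,lo,hi,roi,amin=15):
    x0,y0,x1,y1=roi
    h=cv2.cvtColor(f,cv2.COLOR_RGB2HSV)[y0:y1,x0:x1]
    if lo[0]>hi[0]: m=cv2.inRange(h,lo,(180,)+hi[1:])|cv2.inRange(h,(0,)+lo[1:],hi)
    else: m=cv2.inRange(h,lo,hi)
    k,_,s,c=cv2.connectedComponentsWithStats(m)
    return [(c[i]+[x0,y0],s[i,4],s[i,:4]+[x0,y0,0,0]) for i in range(1,k) if s[i,4]>=amin]
E
python3 - <<'E'
from h import *
R={"scene":(160,140,410,310),"top":(170,150,400,300)}
H={"red":((172,140,90),(6,255,255)),"yel":((22,140,120),(32,255,255)),"grn":((50,120,60),(80,255,255)),"blu":((105,130,60),(125,255,255)),"brn":((8,110,60),(20,255,255))}
for n in R:
    f=cv2.imread(f"pics/{n}0.png")[:,:,::-1].copy();x0,y0,x1,y1=R[n]
    cv2.imwrite(f"pics/{n}0c.png",cv2.resize(f[y0:y1,x0:x1,::-1],None,fx=3,fy=3,interpolation=2))
    for c in H:
        for b in blobs(f,*H[c],R[n],8): print(n,c,b[0].round(1),b[1],b[2],plane(n,b[0],.02).round(3))
E
```

```text
scene red [267.2 190.2] 66 [263 184   9  11] [ 0.588 -0.099  0.02 ]
scene red [319.1 255.7] 244 [305 250  27  13] [ 0.447 -0.323  0.02 ]
scene yel [352.7 264.3] 283 [338 258  29  15] [ 0.458 -0.382  0.02 ]
scene grn [210.5 195.5] 74 [206 189   9  12] [ 0.498 -0.013  0.02 ]
scene grn [213.1 219.3] 87 [207 216  13   8] [ 0.429 -0.087  0.02 ]
scene grn [305.6 275.7] 301 [291 269  28  16] [ 0.387 -0.335  0.02 ]
scene blu [285.1 187.3] 49 [281 185  10   7] [ 0.622 -0.123  0.02 ]
scene blu [340.9 285.6] 360 [325 278  31  17] [ 0.398 -0.394  0.02 ]
scene brn [251.7 173.3] 66 [245 170  14   7] [ 0.636 -0.015  0.02 ]
scene brn [254.  181.7] 21 [251 180   7   4] [ 0.604 -0.048  0.02 ]
scene brn [227.  191.6] 123 [218 184  15  27] [ 0.532 -0.03   0.02 ]
scene brn [251.5 229.8] 241 [243 220  15  27] [ 0.443 -0.174  0.02 ]
scene brn [191.4 292.9] 2385 [160 260  95  50] [ 0.248 -0.214  0.02 ]
top red [248.2 206.4] 67 [244 202   9  10] [ 0.508 -0.169  0.02 ]
top red [327.  243.7] 457 [315 232  25  24] [ 0.441 -0.325  0.02 ]
top yel [357.5 239. ] 434 [346 228  24  23] [ 0.452 -0.383  0.02 ]
top grn [206.3 248.2] 51 [203 245   8   8] [ 0.422 -0.093  0.02 ]
top grn [332.4 274.7] 409 [321 264  23  23] [ 0.382 -0.336  0.02 ]
top blu [363.3 269.8] 475 [351 258  25  25] [ 0.393 -0.395  0.02 ]
top brn [205.  176.3] 20 [201 173   8   7] [ 0.566 -0.079  0.02 ]
top brn [199.9 218.1] 29 [194 212  11  10] [ 0.48  -0.076  0.02 ]
top brn [262.  258.8] 50 [254 252  14  11] [ 0.406 -0.201  0.02 ]
```

View pics/scene0c.png

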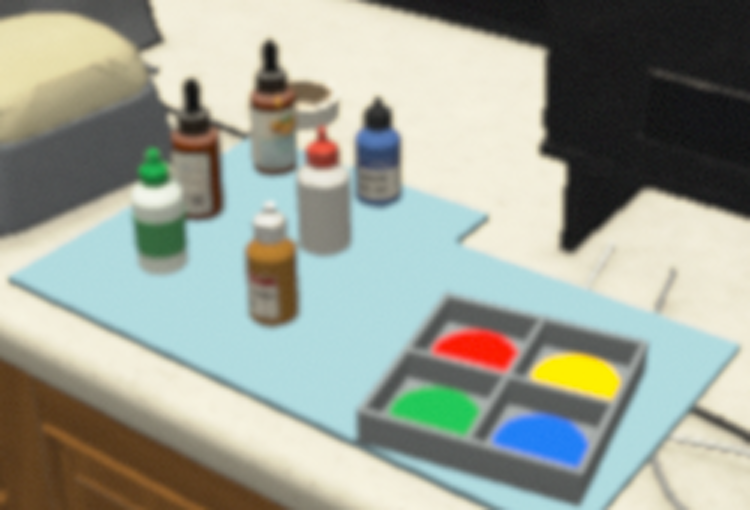

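View pics/top0c.png

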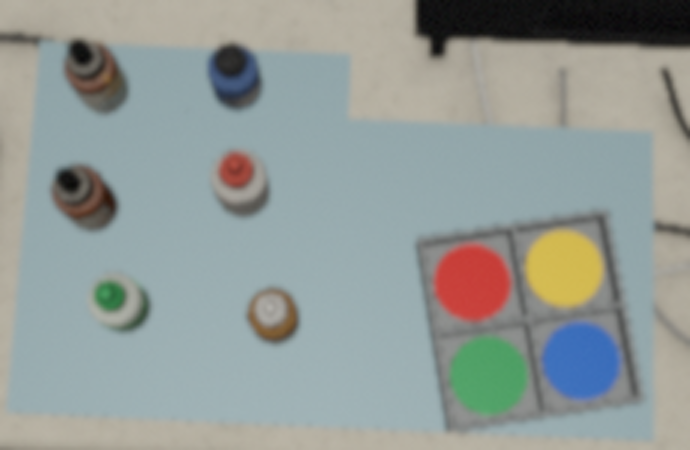

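The crops give bulb and cap centres: in scene crop red cap (322,150), blue cap (378,112), brown cap (269,224), and glass bulbs (269,54) and (191,95). Next I triangulate these and check the obstacles on the way (curtain, basket, oven).

Run:
```python
from h import *
S=lambda x,y:(x/3+160-.33,y/3+140-.33); T=lambda x,y:(x/3+170-.33,y/3+150-.33)
P={"red":((267.2,190.2),(248.2,206.4)),"grn":((210.5,195.5),(206.3,248.2)),"blu":(S(378,112),T(232,58)),"brn":(S(269,224),T(270,306)),
"glA":(S(269,52),T(78,48)),"glB":(S(191,92),T(66,178)),"cadW":(S(450,298),T(418,242)),"cadN":(S(645,346),T(604,213)),"cadS":(S(360,410),T(447,430)),"cadE":(S(580,500),T(638,397)),
"redpad":((319.1,255.7),(327,243.7)),"basketN":((205,158),(153,180)),"ovenTopL":((347,97),(316,130)),"ovenfoot":((352,222),(316,166))}
for k,v in P.items(): x,e=tri(*v);print(k,x.round(4),round(e,4))
for p in((90,187),(130,205),(212,158),(240,130)): print("curt z0",p,plane("scene",p,0).round(3))
for p in((92,110),(85,155),(20,245),(0,242)): print("curt top",p,[plane("top",p,z).round(2)[:2] for z in(0,.2,.35)])
print("ctop scene",[(p,[plane("scene",p,z).round(2)[:2] for z in (.2,.35)]) for p in((70,28),(200,38))])
for p in((67,260),(158,240),(140,275),(125,165)): print("bask",p,[plane("top",p,z).round(2)[:2] for z in(0,.12)])
print("oven",[plane("top",(380,158),z).round(3) for z in(.0,.1,.2,.3)])
```

```text
red [ 0.4943 -0.1741  0.0828] 0.0001
grn [ 0.4142 -0.1035  0.0848] 0.0016
blu [ 0.5652 -0.167   0.0806] 0.0015
brn [ 0.413  -0.1984  0.077 ] 0.0016
glA [ 0.5608 -0.0761  0.1037] 0.0012
glB [ 0.4808 -0.0758  0.1035] 0.0008
cadW [ 0.4642 -0.2897  0.0321] 0.0029
cadN [ 0.4871 -0.4073  0.0326] 0.0003
cadS [ 0.3468 -0.3108  0.0335] 0.0022
cadE [ 0.3715 -0.4316  0.016 ] 0.0017
redpad [ 0.4408 -0.3251  0.0242] 0.0021
basketN [0.5269 0.0085 0.0934] 0.02
ovenTopL [ 0.577  -0.2854  0.261 ] 0.0076
ovenfoot [ 0.6025 -0.3016  0.0024] 0.0025
curt z0 (90, 187) [0.389 0.284 0.   ]
curt z0 (130, 205) [0.39 0.13 0.  ]
curt z0 (212, 158) [0.68  0.161 0.   ]
curt z0 (240, 130) [0.886 0.24  0.   ]
curt top (92, 110) [array([0.71, 0.18]), array([0.62, 0.08]), array([0.55, 0.01])]
curt top (85, 155) [array([0.61, 0.18]), array([0.54, 0.08]), array([0.49, 0.01])]
curt top (20, 245) [array([0.41, 0.29]), array([0.39, 0.16]), array([0.38, 0.07])]
curt top (0, 242) [array([0.42, 0.33]), array([0.4, 0.2]), array([0.38, 0.1 ])]
ctop scene [((70, 28), [array([1.09, 1.47]), array([0.46, 0.36])]), ((200, 38), [array([1.16, 0.67]), array([ 0.5 , -0.03])])]
bask (67, 260) [array([0.39, 0.19]), array([0.38, 0.13])]
bask (158, 240) [array([0.44, 0.01]), array([ 0.42, -0.03])]
bask (140, 275) [array([0.37, 0.04]), array([ 0.36, -0.  ])]
bask (125, 165) [array([0.59, 0.09]), array([0.55, 0.05])]
oven [array([ 0.625, -0.432,  0.   ]), array([ 0.591, -0.41 ,  0.1  ]), array([ 0.557, -0.389,  0.2  ]), array([ 0.522, -0.367,  0.3  ])]
```

Heights agree with the text. The route is up over the curtain (about 0.37 m high) and then a swing round to the bottles. I'll keep a tool yaw of about 55°, so the jaws close along the caddy's diagonal.

Emit:
jog_arm(delta_pos=[[0,-20,-36],[0,-28,-30],[0,-28,-30],[0,-28,-30],[0,-28,-30],[0,-28,-30],[0,-28,-30],[0,0,-10],[-37,0,0],[-37,0,0],[-37,0,0],[-37,0,0],[-37,0,0],[-37,0,0],[-37,0,0],[-37,0,0]], delta_rot=[[0,0,0],[0,0,0],[0,0,0],[0,0,0],[0,0,0],[0,0,0],[0,0,0],[0,0,2],[0,0,4],[0,0,4],[0,0,4],[0,0,4],[0,0,4],[0,0,4],[0,0,4],[0,0,4]], jaw=0.65, grip_force=12)

```text
t: 1.43
tcp_pos: [0.4068, 0.349, 0.4443]
tcp_rot: [-180.0, 0.0, 128.2]
force: [0.4, 0.5, 0.1]
width: 0.0604
finger_force: 0.0
```

Emit:
jog_arm(delta_pos=[[-37,0,0],[-37,0,0],[-37,0,0],[-37,0,0],[-37,0,0],[-37,0,0],[-37,0,0],[-37,0,0],[-37,0,0],[-37,0,0],[-37,0,0],[-37,0,0],[-37,0,0],[-37,0,0],[-37,0,0],[0,0,0]], delta_rot=[[0,0,4],[0,0,4],[0,0,4],[0,0,4],[0,0,4],[0,0,4],[0,0,4],[0,0,4],[0,0,4],[0,0,4],[0,0,5],[0,0,5],[0,0,5],[0,0,5],[0,0,5],[0,0,3.5]])

```text
t: 2.77
tcp_pos: [0.4916, -0.1767, 0.4452]
tcp_rot: [179.9, 0.1, 59.1]
force: [0.1, -0.2, -0.1]
width: 0.0601
finger_force: 0.0
```

```bash
cat > d.py <<'E'
# usage: d.py x y z yaw : tool-frame delta (mm) after turn about tool z
import sys,numpy as np
from bench import read_state
from scipy.spatial.transform import Rotation as Ro
s=read_state();a=[float(v) for v in sys.argv[1:]]
p=s["tcp_pos"];print(p.round(4),s["tcp_rot"].round(1),round(s["width"],4))
R=Ro.from_euler("xyz",[180,0,a[3]],degrees=True)
T=np.array(a[:3])
print("delta mm",(R.inv().apply(T-p)*1e3).round(1),"turn",round(s["tcp_rot"][2]-a[3],1))
E
python3 d.py .4943 -.1741 .04 55.5
```

```text
[ 0.4916 -0.1767  0.4452] [1.799e+02 1.000e-01 5.910e+01] 0.0601
delta mm [  3.7   0.7 405.2] turn 3.6
```

Emit:
jog_arm(delta_pos=[[3.5,0.5,10],[0,0,40],[0,0,40],[0,0,40],[0,0,40],[0,0,40],[0,0,40],[0,0,40],[0,0,25],[0,0,0]], delta_rot=[[0,0,3.6],[0,0,0],[0,0,0],[0,0,0],[0,0,0],[0,0,0],[0,0,0],[0,0,0],[0,0,0],[0,0,0]])

```text
t: 3.6
tcp_pos: [0.4949, -0.1657, 0.1253]
tcp_rot: [-179.6, 0.2, 56.3]
force: [-0.5, 1.1, 0.3]
width: 0.0605
finger_force: 0.0
```

```bash
python3 - <<'E'
from h import *
a=grab_frame("scene")[100:300,140:400];b=grab_frame("top")[120:320,150:410]
cv2.imwrite("pics/a1.png",cv2.resize(np.hstack([a[:,:,::-1],b[:,:,::-1]]),None,fx=1.5,fy=1.5))
E
python3 d.py .4943 -.1741 .04 55.5
```

```text
[ 0.4971 -0.1669  0.1296] [-1.799e+02  1.000e-01  5.630e+01] 0.0602
delta mm [-7.5  1.7 89.6] turn 0.8
```

View pics/a1.png

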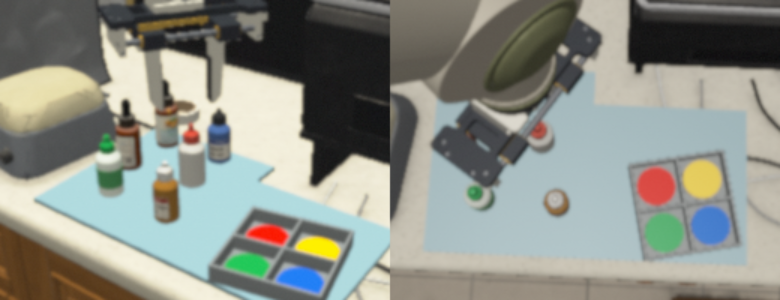

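The fingers hang above the red bottle, astride it (scene crop fingers at (155,80) and (215,75)); nothing has been disturbed. I'll correct 7.5 mm and descend.

Emit:
jog_arm(delta_pos=[[-7.5,1.5,0],[0,0,0],[0,0,25],[0,0,25],[0,0,25],[0,0,10],[0,0,4],[0,0,0],[0,0,0]], delta_rot=[[0,0,0.8],[0,0,0],[0,0,0],[0,0,0],[0,0,0],[0,0,0],[0,0,0],[0,0,0],[0,0,0]])

```text
t: 4.45
tcp_pos: [0.4952, -0.1741, 0.0418]
tcp_rot: [179.9, -0.0, 55.5]
force: [-0.7, -0.3, -1.0]
width: 0.0604
finger_force: 0.0
```

Emit:
jog_arm(delta_pos=[[0,0,0],[0,0,0],[0,0,0],[0,0,0],[0,0,0],[0,0,0]], delta_rot=[[0,0,0],[0,0,0],[0,0,0],[0,0,0],[0,0,0],[0,0,0]], jaw=0.2, grip_force=10)

```text
t: 4.95
tcp_pos: [0.4948, -0.1736, 0.041]
tcp_rot: [180.0, -0.0, 55.5]
force: [-0.4, 0.4, 6.6]
width: 0.0348
finger_force: 10.0
```

Emit:
jog_arm(delta_pos=[[0,0,-10],[0,0,-30],[0,0,-35],[-19,5,-5],[-34,9,0],[-34,9,0],[-34,9,0],[-24,6,0],[-10,3,0],[0,0,0],[0,0,0]], delta_rot=[[0,0,0],[0,0,0],[0,0,0],[0,0,0],[0,0,0],[0,0,0],[0,0,0],[0,0,0],[0,0,0],[0,0,0],[0,0,0]])

```text
t: 5.87
tcp_pos: [0.4407, -0.3241, 0.1208]
tcp_rot: [-180.0, -0.0, 55.5]
force: [-0.3, 1.4, -0.5]
width: 0.0352
finger_force: 10.0
```

```bash
python3 d.py .441 -.325 .048 55.5
```

```text
[ 0.4407 -0.3241  0.1208] [-180.    -0.    55.5] 0.0352
delta mm [-0.6  0.8 72.8] turn -0.0
```

Emit:
jog_arm(delta_pos=[[-0.5,1,20],[0,0,25],[0,0,15],[0,0,6],[0,0,4],[0,0,2],[0,0,1],[0,0,0],[0,0,0]], delta_rot=[[0,0,0],[0,0,0],[0,0,0],[0,0,0],[0,0,0],[0,0,0],[0,0,0],[0,0,0],[0,0,0]])

```text
t: 6.62
tcp_pos: [0.4416, -0.3257, 0.0483]
tcp_rot: [179.9, -0.0, 55.5]
force: [0.8, -0.5, -1.1]
width: 0.0345
finger_force: 10.0
```

Run:
```python
from h import *
print(read_state()["force"],read_state()["tcp_pos"])
a=grab_frame("scene")[130:310,220:420];b=grab_frame("top")[140:320,210:410]
cv2.imwrite("pics/a2.png",cv2.resize(np.hstack([a[:,:,::-1],b[:,:,::-1]]),None,fx=2,fy=2))
```

```text
[ 0.78121919 -0.54979026 -1.12869575] [ 0.44162522 -0.32566338  0.04829599]
```

View pics/a2.png

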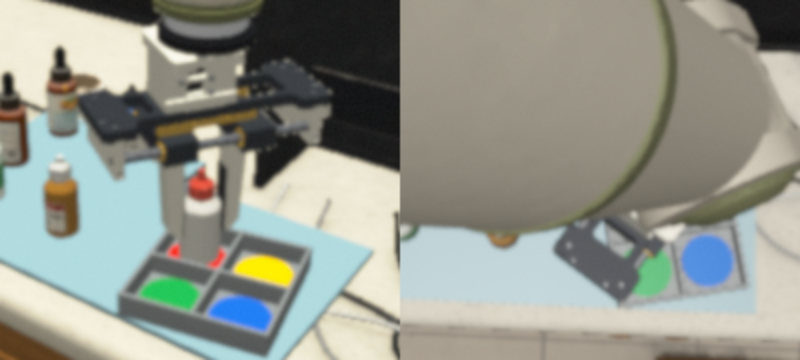

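The red bottle stands inside the red well, under the jaws at (200,225) in the left half, with the other wells empty. I'll release and go to the blue bottle, keeping clear of the oven corner.

Emit:
jog_arm(delta_pos=[[0,0,1],[0,0,0],[0,0,0]], delta_rot=[[0,0,0],[0,0,0],[0,0,0]])

```text
t: 6.97
tcp_pos: [0.4415, -0.3258, 0.047]
tcp_rot: [180.0, -0.0, 55.5]
force: [0.9, 1.7, 6.0]
width: 0.0347
finger_force: 10.0
```

Emit:
jog_arm(delta_pos=[[0,0,0],[0,0,0],[0,0,0],[0,0,0],[0,0,-10],[0,0,-30],[0,0,-35],[0,0,-15],[27,-15.5,0],[27,-15.5,0],[27,-15.5,0],[27,-15.5,0],[27,-15,0],[16,22,0],[16,22,0],[16,22,0],[11,15,0],[6,8,0],[0,0,0],[0,0,0]], delta_rot=[[0,0,0],[0,0,0],[0,0,0],[0,0,0],[0,0,0],[0,0,0],[0,0,0],[0,0,0],[0,0,0],[0,0,0],[0,0,0],[0,0,0],[0,0,0],[0,0,0],[0,0,0],[0,0,0],[0,0,0],[0,0,0],[0,0,0],[0,0,0]], jaw=0.62)

```text
t: 8.63
tcp_pos: [0.5634, -0.1677, 0.1367]
tcp_rot: [-180.0, 0.0, 55.5]
force: [-0.2, -0.2, 0.2]
width: 0.0581
finger_force: 0.0
```

```bash
python3 d.py .5652 -.167 .039 55.5
```

```text
[ 0.5634 -0.1677  0.1367] [-180.     0.    55.5] 0.0581
delta mm [ 1.6  1.1 97.7] turn 0.0
```

Emit:
jog_arm(delta_pos=[[1.5,1,10],[0,0,25],[0,0,25],[0,0,22],[0,0,10],[0,0,5],[0,0,0],[0,0,0]], delta_rot=[[0,0,0],[0,0,0],[0,0,0],[0,0,0],[0,0,0],[0,0,0],[0,0,0],[0,0,0]])

```text
t: 9.3
tcp_pos: [0.5659, -0.1673, 0.0402]
tcp_rot: [180.0, -0.0, 55.5]
force: [0.2, -0.1, -0.5]
width: 0.0576
finger_force: 0.0
```

Run:
```python
from h import *
print(read_state()["force"],read_state()["tcp_pos"])
a=grab_frame("scene")[110:310,180:400]
cv2.imwrite("pics/a3.png",cv2.resize(a[:,:,::-1],None,fx=3,fy=3))
```

```text
[ 0.23852786 -0.13905635 -0.54659403] [ 0.56589016 -0.16732926  0.04023624]
```

View pics/a3.png

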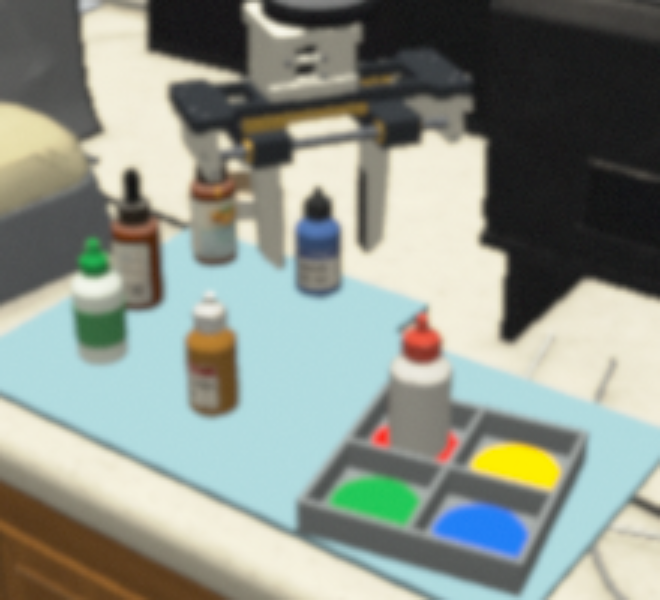

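Blue stands between the fingers at (318,250), and the red bottle is upright on its disc. I'll grip and carry it high over the red bottle.

Emit:
jog_arm(delta_pos=[[0,0,0],[0,0,0],[0,0,0],[0,0,0],[0,0,0],[0,0,0],[0,0,-10],[0,0,-30],[0,0,-35],[0,0,-30],[0,0,-10]], delta_rot=[[0,0,0],[0,0,0],[0,0,0],[0,0,0],[0,0,0],[0,0,0],[0,0,0],[0,0,0],[0,0,0],[0,0,0],[0,0,0]], jaw=0.2)

```text
t: 10.27
tcp_pos: [0.5672, -0.1679, 0.159]
tcp_rot: [179.7, -0.1, 55.5]
force: [1.1, 0.1, 0.5]
width: 0.0328
finger_force: 10.0
```

Emit:
jog_arm(delta_pos=[[-9,-13,0],[-17,-23,0],[-17,-23,0],[-17,-23,0],[-5,-7,0],[-36,12,0],[-36,12.5,0],[-36,12.5,0],[-36,12.5,0],[-36,12.5,0],[-25,9,0],[-15,5,0],[0,0,0],[0,0,0],[0,0,0]], delta_rot=[[0,0,0],[0,0,0],[0,0,0],[0,0,0],[0,0,0],[0,0,0],[0,0,0],[0,0,0],[0,0,0],[0,0,0],[0,0,0],[0,0,0],[0,0,0],[0,0,0],[0,0,0]])

```text
t: 11.52
tcp_pos: [0.3943, -0.3934, 0.1544]
tcp_rot: [-180.0, -0.0, 55.6]
force: [0.4, 0.5, 0.7]
width: 0.0326
finger_force: 10.0
```

```bash
python3 d.py .393 -.395 .047 55.5
```

```text
[ 0.3943 -0.3934  0.1544] [-180.    -0.    55.6] 0.0326
delta mm [ -2.1  -0.2 107.4] turn 0.1
```

Emit:
jog_arm(delta_pos=[[-2,0,15],[0,0,30],[0,0,30],[0,0,18],[0,0,7],[0,0,4],[0,0,2],[0,0,2],[0,0,0],[0,0,0]], delta_rot=[[0,0,0],[0,0,0],[0,0,0],[0,0,0],[0,0,0],[0,0,0],[0,0,0],[0,0,0],[0,0,0],[0,0,0]])

```text
t: 12.35
tcp_pos: [0.3933, -0.3963, 0.0475]
tcp_rot: [179.9, 0.0, 55.5]
force: [-0.3, 0.2, -0.3]
width: 0.0328
finger_force: 10.0
```

Run:
```python
from h import *
a=grab_frame("scene")[130:310,220:420];b=grab_frame("top")[140:320,210:410]
cv2.imwrite("pics/a4.png",cv2.resize(np.hstack([a[:,:,::-1],b[:,:,::-1]]),None,fx=2,fy=2))
```

```text
(no output)
```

View pics/a4.png

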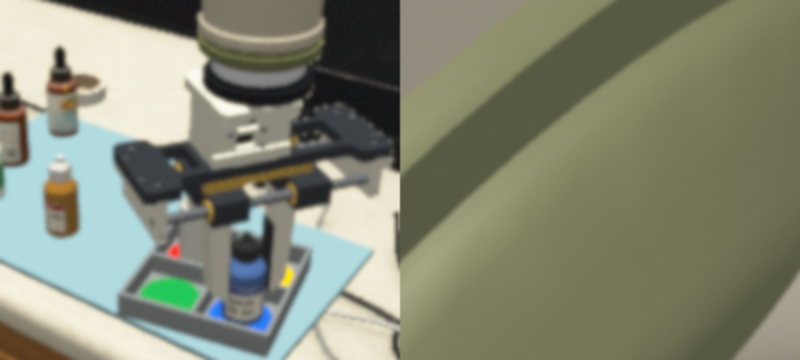

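Blue is over the blue disc at (245,300). I'll seat it, release it and go to brown.

Emit:
jog_arm(delta_pos=[[0,0,1.5],[0,0,0],[0,0,0]], delta_rot=[[0,0,0],[0,0,0],[0,0,0]])

```text
t: 12.7
tcp_pos: [0.3932, -0.3964, 0.0457]
tcp_rot: [179.9, -0.0, 55.5]
force: [-1.0, 1.0, 5.5]
width: 0.0325
finger_force: 10.0
```

Emit:
jog_arm(delta_pos=[[0,0,0],[0,0,0],[0,0,0],[0,0,0],[0,0,-10],[0,0,-30],[0,0,-35],[0,0,-20],[33,-18,0],[33,-18,0],[33,-18,0],[33,-18,0],[25,-14,0],[13,-7,0],[4,-2.5,0],[0,0,0],[0,0,0],[0,0,0]], delta_rot=[[0,0,0],[0,0,0],[0,0,0],[0,0,0],[0,0,0],[0,0,0],[0,0,0],[0,0,0],[0,0,0],[0,0,0],[0,0,0],[0,0,0],[0,0,0],[0,0,0],[0,0,0],[0,0,0],[0,0,0],[0,0,0]], jaw=0.62)

```text
t: 14.2
tcp_pos: [0.4126, -0.2001, 0.1404]
tcp_rot: [179.9, 0.0, 55.4]
force: [-0.7, -0.3, -1.3]
width: 0.058
finger_force: 0.0
```

```bash
python3 d.py .413 -.1984 .039 55.5
```

```text
[ 0.4126 -0.2001  0.1404] [179.9   0.   55.4] 0.058
delta mm [  1.6  -0.6 101.4] turn -0.1
```

Same descent for brown, then close and lift.

Emit:
jog_arm(delta_pos=[[1.5,-0.5,10],[0,0,25],[0,0,28],[0,0,23],[0,0,10],[0,0,5],[0,0,0],[0,0,0]], delta_rot=[[0,0,0],[0,0,0],[0,0,0],[0,0,0],[0,0,0],[0,0,0],[0,0,0],[0,0,0]])

```text
t: 14.87
tcp_pos: [0.4129, -0.1981, 0.0394]
tcp_rot: [180.0, 0.0, 55.4]
force: [0.2, 0.1, 0.8]
width: 0.0576
finger_force: 0.0
```

Emit:
jog_arm(delta_pos=[[0,0,0],[0,0,0],[0,0,0],[0,0,0],[0,0,0],[0,0,0]], delta_rot=[[0,0,0],[0,0,0],[0,0,0],[0,0,0],[0,0,0],[0,0,0]], jaw=0.2)

```text
t: 15.37
tcp_pos: [0.4133, -0.197, 0.0395]
tcp_rot: [180.0, -0.0, 55.5]
force: [-0.0, 1.6, 7.1]
width: 0.0307
finger_force: 10.0
```

Emit:
jog_arm(delta_pos=[[0,0,-10],[0,0,-30],[0,0,-35],[0,0,-30],[-10,10.5,-10],[-26,27,0],[-26,27,0],[-26,27,0],[-22,23,0],[-14,15,0],[-7,8,0],[0,0,0],[0,0,0],[0,0,0]], delta_rot=[[0,0,0],[0,0,0],[0,0,0],[0,0,0],[0,0,0],[0,0,0],[0,0,0],[0,0,0],[0,0,0],[0,0,0],[0,0,0],[0,0,0],[0,0,0],[0,0,0]])

```text
t: 16.53
tcp_pos: [0.452, -0.381, 0.1538]
tcp_rot: [-179.9, -0.1, 55.6]
force: [-0.7, 0.8, -0.4]
width: 0.031
finger_force: 10.0
```

```bash
python3 d.py .452 -.383 .047 55.5
```

```text
[ 0.452  -0.381   0.1538] [-1.799e+02 -1.000e-01  5.560e+01] 0.031
delta mm [ -1.7   1.2 106.8] turn 0.1
```

Emit:
jog_arm(delta_pos=[[-1.5,1,15],[0,0,30],[0,0,30],[0,0,18],[0,0,7],[0,0,4],[0,0,2],[0,0,1],[0,0,0],[0,0,0]], delta_rot=[[0,0,0],[0,0,0],[0,0,0],[0,0,0],[0,0,0],[0,0,0],[0,0,0],[0,0,0],[0,0,0],[0,0,0]])

```text
t: 17.37
tcp_pos: [0.4527, -0.3849, 0.0481]
tcp_rot: [179.9, -0.0, 55.5]
force: [0.8, -0.3, 0.1]
width: 0.0307
finger_force: 10.0
```

Run:
```python
from h import *
a=grab_frame("scene")[130:310,180:420]
cv2.imwrite("pics/a5.png",cv2.resize(a[:,:,::-1],None,fx=3,fy=3))
```

```text
(no output)
```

View pics/a5.png

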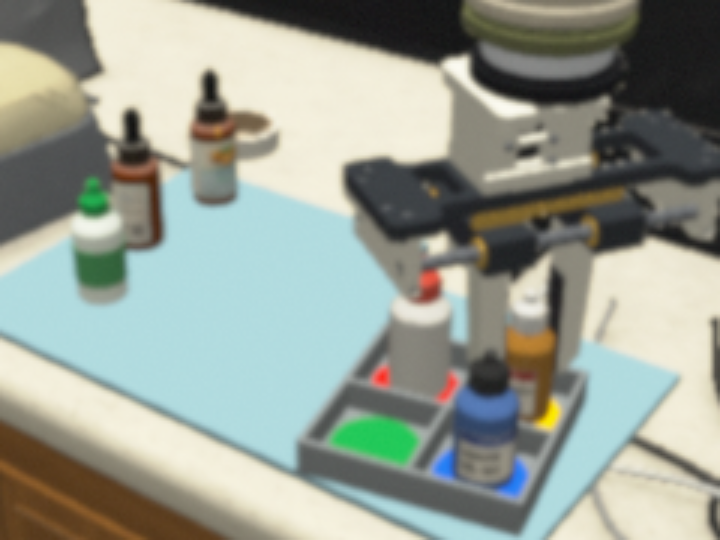

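Brown is over the yellow disc at (535,400), clear of its neighbours. I'll seat it, release it and go to green. There I'll turn the tool about 20° so the gripper body stays away from the bread basket.

Emit:
jog_arm(delta_pos=[[0,0,2],[0,0,0.5],[0,0,0]], delta_rot=[[0,0,0],[0,0,0],[0,0,0]])

```text
t: 17.67
tcp_pos: [0.4525, -0.385, 0.0455]
tcp_rot: [179.9, -0.0, 55.5]
force: [0.2, 1.3, 8.2]
width: 0.0308
finger_force: 10.0
```

Emit:
jog_arm(delta_pos=[[0,0,0],[0,0,0],[0,0,0],[0,0,0],[0,0,-10],[0,0,-30],[0,0,-35],[0,0,-20],[26,-24,0],[28,-25.5,0],[28,-25.5,0],[28,-25.5,0],[28,-25.5,0],[28,-25.5,0],[24,-22,0],[15,-13,0],[6,-5.5,0],[0,0,0],[0,0,0]], delta_rot=[[0,0,0],[0,0,0],[0,0,0],[0,0,0],[0,0,0],[0,0,0],[0,0,0],[0,0,0],[0,0,0],[0,0,0],[0,0,0],[0,0,0],[0,0,0],[0,0,0],[0,0,-5],[0,0,-6],[0,0,-6],[0,0,-2.5],[0,0,0]], jaw=0.62)

```text
t: 19.25
tcp_pos: [0.4101, -0.102, 0.1403]
tcp_rot: [180.0, -0.0, 75.2]
force: [0.5, -0.4, 1.3]
width: 0.0577
finger_force: 0.0
```

```bash
python3 d.py .4142 -.1035 .0375 75
python3 - <<'E'
from h import *
a=grab_frame("scene")[110:310,150:390]
cv2.imwrite("pics/a6.png",cv2.resize(a[:,:,::-1],None,fx=3,fy=3))
E
```

```text
[ 0.4101 -0.102   0.1403] [180.   -0.   75.2] 0.0577
delta mm [ -0.4   4.3 102.8] turn 0.2
```

View pics/a6.png

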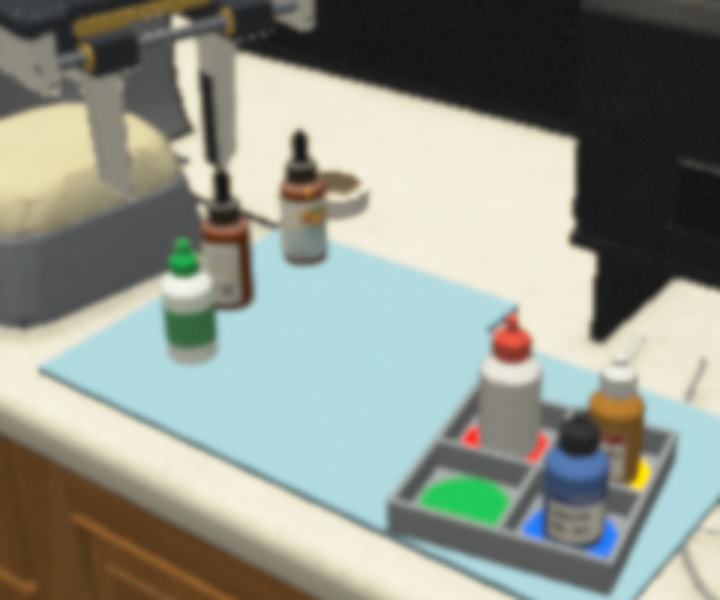

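Red, blue and brown are upright on their discs. The jaws are over the green-capped bottle, with fingers at (110,190) and (220,165). I'll descend and grip.

Emit:
jog_arm(delta_pos=[[-0.5,4,5],[0,0,25],[0,0,28],[0,0,25],[0,0,12],[0,0,5],[0,0,2.5],[0,0,0],[0,0,0]], delta_rot=[[0,0,0],[0,0,0],[0,0,0],[0,0,0],[0,0,0],[0,0,0],[0,0,0],[0,0,0],[0,0,0]])

```text
t: 20.05
tcp_pos: [0.4142, -0.1046, 0.0376]
tcp_rot: [180.0, 0.0, 75.0]
force: [0.4, 0.5, 0.6]
width: 0.058
finger_force: 0.0
```

Emit:
jog_arm(delta_pos=[[0,0,0],[0,0,0],[0,0,0],[0,0,0],[0,0,0],[0,0,0]], delta_rot=[[0,0,0],[0,0,0],[0,0,0],[0,0,0],[0,0,0],[0,0,0]], jaw=0.2)

```text
t: 20.55
tcp_pos: [0.4142, -0.1042, 0.0374]
tcp_rot: [180.0, -0.0, 75.0]
force: [0.2, 0.2, 5.7]
width: 0.0327
finger_force: 10.0
```

Emit:
jog_arm(delta_pos=[[0,0,-10],[0,0,-30],[0,0,-35],[0,0,-25],[0,0,-5],[-15,7.5,0],[-34,17,0],[-34,17,0],[-34,17,0],[-34,17,0],[-30,15,0],[-18,9,0],[-10,5,0],[0,0,0],[0,0,0],[0,0,0]], delta_rot=[[0,0,0],[0,0,0],[0,0,6.5],[0,0,6.5],[0,0,6.5],[0,0,0],[0,0,0],[0,0,0],[0,0,0],[0,0,0],[0,0,0],[0,0,0],[0,0,0],[0,0,0],[0,0,0],[0,0,0]])

```text
t: 21.88
tcp_pos: [0.3819, -0.3338, 0.1418]
tcp_rot: [-179.9, -0.1, 55.6]
force: [0.0, 0.2, -0.2]
width: 0.0329
finger_force: 10.0
```

```bash
python3 d.py .382 -.336 .0445 55.5
```

```text
[ 0.3819 -0.3338  0.1418] [-1.799e+02 -1.000e-01  5.560e+01] 0.0329
delta mm [-1.7  1.4 97.3] turn 0.1
```

Emit:
jog_arm(delta_pos=[[-1.5,1,12],[0,0,28],[0,0,28],[0,0,15],[0,0,7],[0,0,4],[0,0,2],[0,0,1.5],[0,0,0.5],[0,0,0],[0,0,0]], delta_rot=[[0,0,0],[0,0,0],[0,0,0],[0,0,0],[0,0,0],[0,0,0],[0,0,0],[0,0,0],[0,0,0],[0,0,0],[0,0,0]])

```text
t: 22.8
tcp_pos: [0.382, -0.3376, 0.0447]
tcp_rot: [179.9, -0.0, 55.5]
force: [0.4, -0.1, -0.6]
width: 0.0328
finger_force: 10.0
```

Run:
```python
from h import *
a=grab_frame("scene")[130:310,180:420]
cv2.imwrite("pics/a7.png",cv2.resize(a[:,:,::-1],None,fx=3,fy=3))
```

View pics/a7.png

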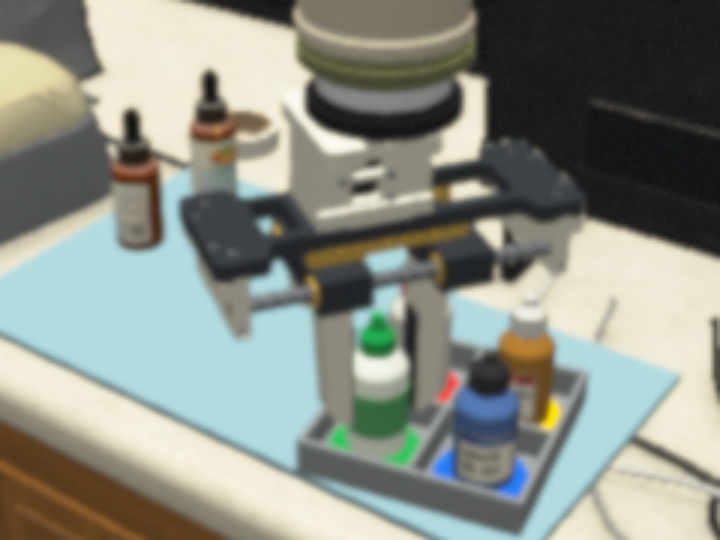

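The green-capped bottle is over the green disc at (380,430). I'll seat it, release it and back away upward.

Emit:
jog_arm(delta_pos=[[0,0,1.5],[0,0,0],[0,0,0]], delta_rot=[[0,0,0],[0,0,0],[0,0,0]])

```text
t: 23.1
tcp_pos: [0.3821, -0.3378, 0.0431]
tcp_rot: [179.9, -0.0, 55.5]
force: [0.4, 0.6, 5.7]
width: 0.0324
finger_force: 10.0
```

Emit:
jog_arm(delta_pos=[[0,0,0],[0,0,0],[0,0,0],[0,0,0],[0,0,-10],[0,0,-30],[0,0,-35],[0,0,-35],[0,0,-35],[0,0,-25],[30,-15,0],[30,-15,0],[30,-15,0],[30,-15,0],[30,-15,0],[15,-8,0],[0,0,0],[0,0,0],[0,0,0]], delta_rot=[[0,0,0],[0,0,0],[0,0,0],[0,0,0],[0,0,0],[0,0,0],[0,0,0],[0,0,0],[0,0,0],[0,0,0],[0,0,0],[0,0,0],[0,0,0],[0,0,0],[0,0,0],[0,0,0],[0,0,0],[0,0,0],[0,0,0]], jaw=0.62)

```text
t: 24.68
tcp_pos: [0.4067, -0.1553, 0.2128]
tcp_rot: [180.0, 0.0, 55.5]
force: [-0.5, -1.3, -0.3]
width: 0.0575
finger_force: 0.0
```

Run:
```python
from h import *
a=grab_frame("scene")[120:310,180:400];b=grab_frame("top")[150:340,190:410]
cv2.imwrite("pics/a8.png",cv2.resize(np.hstack([a[:,:,::-1],b[:,:,::-1]]),None,fx=1.8,fy=1.8))
```

```text
(no output)
```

View pics/a8.png

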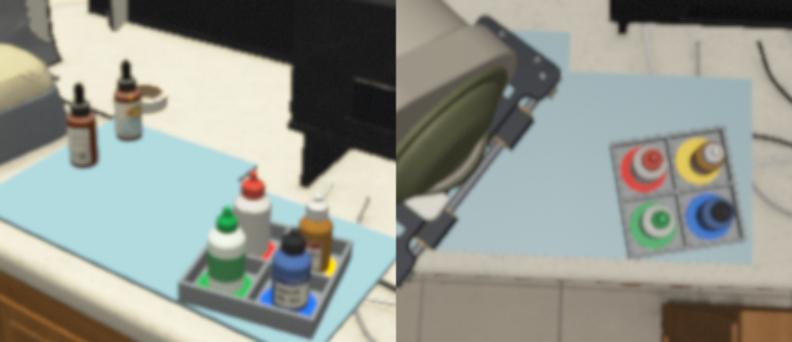

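All four bottles stand upright on their matching discs: in the top half red (650,163), brown (708,155), green (656,220) and blue (716,213). Both glass bottles are standing where they were.

```bash
python3 -c "
from bench import *
print(close_job())"
```

```text
the job is handed in; nothing more can be done
None
```

The job is handed in after about 25 s: the final pictures show all four plastic bottles upright on their matching discs, placed in the order asked, with both glass bottles left standing where they were.

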